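# Snug the loose-capped reagent bottle and set it aside

## Task

Of the two white wing-capped bottles in the bench rack, one has a loose cap: its wing stands across the bottle instead of in line with the bottle's long side. While that bottle is still in the rack, twist its cap clockwise until it stops snug, then keep the bottle upright and set it down gently, standing, in the empty steel tray so that it can be re-checked. Leave the tight-capped bottle standing in its place in the rack.

Things in the scene. Friction and masses are not known exactly. Their poses are not given: they have to be found in the camera images.
- loose_bottle: White bottle with the loose cap: body 70 mm along its x, 46 mm along y, 60 mm high; 122 mm to the top of the wing; about 0.25 kg. Origin at the centre of its underside, z up. It starts upright in a rack pocket 22 mm deep with 2 mm of play each side, which keeps it from turning and is open above: it lifts straight out and can be carried by its wing.
- loose_wing (a point): Centre of the black grip wing on the loose cap, on the bottle's axis, 108 mm above its underside. The wing is an upright bar 46 mm long along this point's x, 14 mm thick along y, 28 mm high. Below it is the round grey cap, 41 mm in diameter, 16 mm high. Its yaw turns with the cap.
- loose_cap (a joint): Turn of the loose cap in rad: 0 is snug (a hard stop, wing in line with the bottle's long side, its x), positive is anticlockwise seen from above. It starts between 0.7 and 1.3, turns easily (0.05 N m) and stays where it is left.
- tight_bottle: The other white bottle, just like the first but with its cap tight: wing in line with its x, does not turn under a light twist. Origin at the centre of its underside, z up. The grey rack, 30 mm high and fixed, has three pockets in a row 115 mm apart along the bottles' y; the third holds a round amber bottle 100 mm high; the wings stand 130 mm above the bench, so lift over them.
- tray: Shallow open steel tray, empty, fixed to the bench: outside 220 mm along its x, 180 mm along its y, 30 mm high, walls and floor 5 mm thick. Origin at the centre of its underside.
Things that resemble listed ones, but are neither listed nor needed, are in the scene too. What is shaped like the loose_bottle but turquoise is not meant. Leave any purple look-alike of the tight_bottle alone.

How it is judged:
By the outcome, as a careful person would: the job done as asked, in the order asked, and still so for the second after the job is handed in, with the robot touching nothing.
It also fails if it takes over 46 s, if anything falls off the work surface, if the arm or the gripper's body presses on something with over 40 N, if the wrist force passes 120 N, or if a joint passes its speed limit or range.

## Robot

A 7-joint arm with a two-finger parallel gripper is mounted at the origin on the work surface. World frame = base frame: x ahead of the robot, y to its left, z up, the work surface at z = 0. Lengths are in mm, angles in rad, forces in N, time in s.
With the tool pointing down it reaches from about 400 to 850 mm from the base axis. Payload 4.4 kg.
Tool frame: the origin (TCP) lies between the finger pads; the fingertips stand 25 mm ahead of it and the grasp point (between the pads) lies 6 mm ahead of it (ctrl.nose_length is the z of the fingertips in the tool frame, in mm); z points along the fingers, x is the direction in which the jaws open and shut, and the axes are right-handed (so a half turn about z gives the same grasp; the last joint's range is limited). The gripper opens to 94 mm and grips with 3 to 60 N. Pads are 16 mm wide; open, the fingers measure 119 mm over their backs; the gripper's body (75 mm by 177 mm) begins 78 mm behind the grasp point.
Start: joints at [1.128, 0.628, 0.038, 1.517, -0.027, 0.996, -0.02], TCP at [239.194, -604.404, 230.478] pointing down, gripper open.
Joint ranges: [-3.06, 3.06], [-0.37, 2.12], [-1.25, 1.32], [0.18, 2.47], [-1.1, 4.24], [0.23, 1.98], [-2.94, 2.94]. Speed limits (rad/s): [2.57, 2.57, 3.14, 3.14, 3.14, 3.14, 3.14].

## Interface

Orientations are given as a rotation vector (axis times angle).
In Python, from rig import ctrl gives the robot as it stands.
- The arm moves only by the tool play_rows, never from a script. Its argument "deltas" is a list that holds one entry, the list of rows, each a list of 7 numbers: the turn, a rotation vector about the tool's x, y, z in degrees, then the shift along the tool's x, y, z in mm, then the opening, from -1 (shut) to 1 (fully open). In form: [[[rx, ry, rz, dx, dy, dz, jaw], ...]]. A call has 1 to 8 rows; each row shifts and turns the commanded pose from where the row before left it, along the tool's axes as they then stand; what a row does not reach is not made up. A row lasts 1/10 s, in which the tool goes at most 50 mm and 8.59 degrees, less where a joint would pass 70% of its speed; a pose out of reach is approached as far as the arm can. A call with a gripper value outside its range is refused whole. The fingers move at their own pace and stop on an object; "grip_force" is the grip in N (left out, the last holds). Time passes only in rows, so rows that do not move let the fingers close. It gives the time, the measured TCP pose, the force and the opening at its end, in the units of the state.
- ctrl.sense(): the state, without advancing time (a new reading comes with each control period).
- ctrl.snapshot(name): name is "side" or "top" or "wrist"; returns (picture, depth): 384x512x3 uint8, red, green, blue; 384x512 float32, mm along the optical axis (not along the pixel's ray), 0 where there is no reading.
- ctrl.calibration(name): a dict with "fx", "fy", "cx", "cy" (pixels), "R" (3x3) and "t" (3): a world point X has camera coordinates R X + t. Camera axes: x right, y down, z forward; pixel columns grow to the right and rows downward; lengths in mm; the calibration is good to about 2 mm. A picture is of the moment at which its call begins: read the wrist's pose just before it. calibration takes no time and is no camera call; for the wrist camera it gives the pose at the moment of the call.
- ctrl.sign_off(): hands the job in, once; it reports no verdict.
Trained networks look in the newest picture that a camera, given by its name, has taken for a name from the list of things; names that differ only in an ending like _2 or _b are one class to them, and where a whole thing is asked for, a point or a joint stands for the part that bears it (a point fixed in the world has none). Each returns a list of dicts, best first, with "p" (0 to 1); they miss things now and then, are a little off and sometimes report something else, mostly with a low value. They report only what shows in the picture. A call takes as long as a camera call. They do not tell look-alikes from the thing itself.
- ctrl.cut_out(query, camera): "region" (384x512 bool, what is visible of it) and "extent" ([left, top, width, height] in pixels, round what is visible of it).
The state is a dict: "time_s": time; "joint_positions": joint angles; "qd": joint speeds; "tau": joint torques, N m; "tcp_pos": TCP position; "orientation": TCP orientation; "wrist_force": force on the tool from outside, world axes, zero at the start; "ft_torque": the same for the moment, N m; "opening": opening from 0.0 (shut) to 1.0 (fully open).
Only numpy, scipy, OpenCV 4.12 (cv2) and the standard library are available. Lean on these libraries where they do the work, as an engineer would, in place of code of your own. Each camera call takes 0.05 s, during which the arm holds its last target.

## Working session

There is one attempt and no reset: what is moved stays moved. The work goes in short steps, Python scripts to look and compute and a tool call to move; the robot and the scene stay as the last step left them, time stands still between calls to the robot, and variables do not carry over. Pictures are saved under pics/ and viewed, and the job is handed in when it is done.

Besides the shell and the picture viewer there is one more tool, called after "Call:" as name(argument=value, ...) on one line, values as JSON. play_rows: Moves the arm, as the interface text tells. Its arguments: {"type":"object","properties":{"deltas":{"type":"array"},"grip_force":{"type":"number"}},"required":["deltas"]}

```bash
mkdir -p pics; ls; python3 - <<'E'
from rig import ctrl
import cv2,numpy as np
s=ctrl.sense(); print(s)
for n in ["top","side","wrist"]:
    im,d=ctrl.snapshot(n); np.savez(f"pics/{n}0.npz",im=im,d=d,**ctrl.calibration(n))
    cv2.imwrite(f"pics/{n}0.png",im[:,:,::-1])
    c=ctrl.calibration(n); print(n,c)
    if n!="wrist":
        for q in ["loose_bottle","loose_wing","tight_bottle","tray"]:
            for r in ctrl.cut_out(q,n): print(n,q,round(r["p"],2),r["extent"])
print(ctrl.nose_length, ctrl.sense()["time_s"])
E
```

```text
pics
{'time_s': 0.0, 'joint_positions': array([ 1.12818474,  0.62933348,  0.03842447,  1.51830596, -0.02699199,
        0.99629995, -0.02001968]), 'qd': array([ 1.58662072e-04,  1.02041052e-03, -1.18190941e-04, -1.16122984e-03,
       -4.00733459e-04,  1.20357300e-04,  1.03793677e-05]), 'tau': array([ 2.14517117e-04, -5.49733078e+01,  1.14331350e+00, -1.86634952e+01,
       -5.23568387e-02,  2.36220559e-02,  1.33571493e-04]), 'tcp_pos': array([ 238.99054535, -603.83326989,  229.58179675]), 'orientation': array([-2.59735353e+00,  1.76550007e+00,  2.39202641e-03]), 'wrist_force': array([ 0.17845913,  0.15618316, -1.10432134]), 'ft_torque': array([-0.02415936, -0.01214026, -0.03317645]), 'opening': 0.9983535589723206}
top {'fx': 399.4112668879786, 'fy': 399.4112668879786, 'cx': 256.47370848545773, 'cy': 183.70929188653324, 'R': array([[ 0.0272139 , -0.99915222,  0.03089086],
       [-0.99788976, -0.02897601, -0.05810703],
       [ 0.05895286, -0.02924436, -0.99783231]]), 't': array([  18.22348526,  484.17581212, 1213.78180215])}
top loose_bottle 0.88 [174.0, 209.3, 32.7, 23.4]
top loose
[... 632 characters left out ...]
75.1]
side loose_bottle 0.88 [231.4, 179.0, 30.4, 47.5]
side loose_wing 0.85 [237.4, 179.5, 19.1, 23.4]
side loose_wing 0.72 [253.8, 239.8, 26.4, 34.5]
side tight_bottle 0.69 [83.1, 269.1, 54.6, 79.3]
side tight_bottle 0.68 [192.4, 192.9, 35.6, 57.4]
side tray 0.97 [251.3, 153.5, 96.4, 47.2]
side tray 0.26 [236.4, 179.9, 20.6, 22.3]
wrist {'fx': 297.29981915674415, 'fy': 297.29981915674415, 'cx': 255.1846151174485, 'cy': 194.04266800705307, 'R': array([[ 3.68388089e-01, -9.29671635e-01, -9.31601880e-04],
       [-8.93548662e-01, -3.54350405e-01,  2.75692907e-01],
       [-2.56633989e-01, -1.00729552e-01, -9.61245314e-01]]), 't': array([-649.07830283,  -28.34574534,  392.61686331])}
25.0 0.55
```

```bash
python3 - <<'E'
import cv2
a=cv2.imread("pics/top0.png");cv2.imwrite("pics/top0b.png",cv2.resize(a[110:270,90:410],None,fx=2.5,fy=2.5,interpolation=3))
b=cv2.imread("pics/side0.png");cv2.imwrite("pics/side0b.png",cv2.resize(b[140:360,70:370],None,fx=2.6,fy=2.6,interpolation=3))
E
```

```text
(no output)
```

View pics/top0b.png

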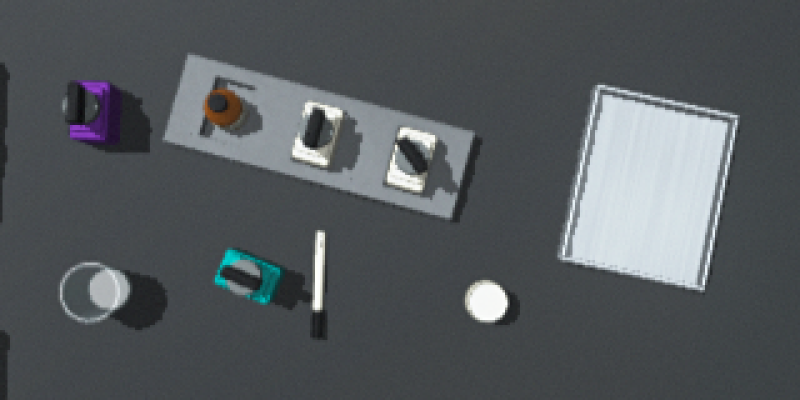

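View pics/side0b.png

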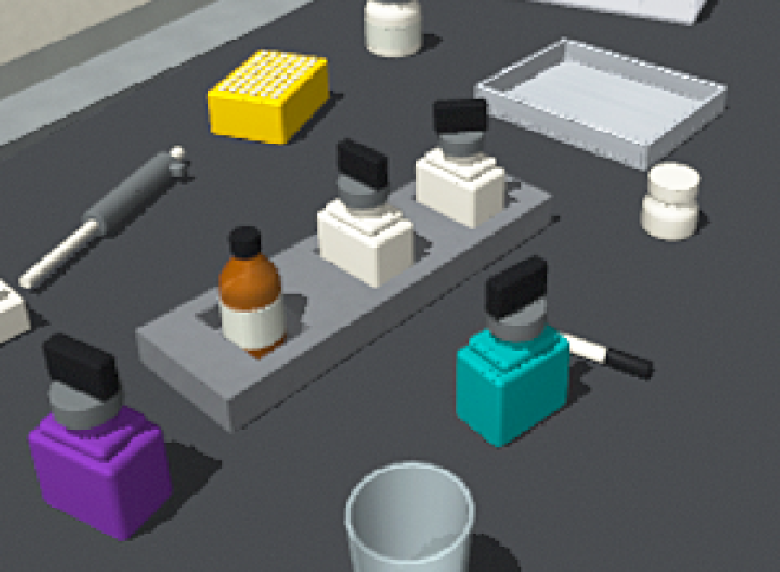

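View pics/top0.png

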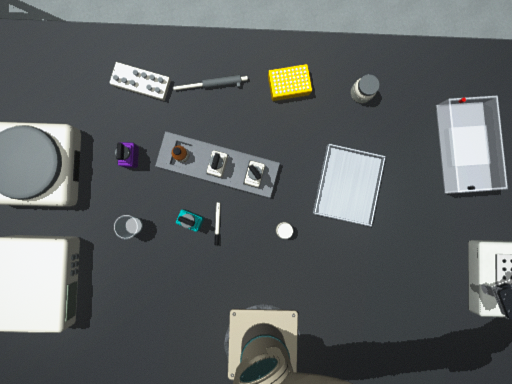

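```bash
cat > h.py <<'E'
import numpy as np,cv2
def pts(f):
    z=np.load(f); im,d=z["im"],z["d"]; v,u=np.mgrid[:384,:512]
    P=np.stack([(u-z["cx"])/z["fx"]*d,(v-z["cy"])/z["fy"]*d,d],-1)
    W=(P-z["t"])@z["R"]; W[d==0]=np.nan
    return im.astype(int),W
def rect(p,lab):
    r=cv2.minAreaRect(p.astype(np.float32)); b=cv2.boxPoints(r)
    e=b[1]-b[0]; f=b[2]-b[1]
    if np.hypot(*f)>np.hypot(*e): e,f=f,e
    a=np.degrees(np.arctan2(e[1],e[0])); a=(a+90)%180-90
    print(lab,len(p),"c",np.round(r[0],1),"L",np.round([np.hypot(*e),np.hypot(*f)],1),"long-axis deg",round(a,1)); return r[0],a
E
python3 - <<'E'
from h import *
for n in ["top","side"]:
    im,W=pts(f"pics/{n}0.npz"); z=W[...,2]; mx=im.max(-1); x,y=W[...,0],W[...,1]
    roi=(x>380)&(x<700)&(y>-60)&(y<300)
    bench=(z<15)&(z>-15)&roi; print(n,"bench z",np.median(z[bench]))
    m=roi&(mx<70)&(z>105)&(z<145)
    k,l,st,c=cv2.connectedComponentsWithStats(m.astype(np.uint8))
    for i in range(1,k):
        if st[i,4]>25: rect(W[l==i][:,:2],f"wing {st[i,:4]} zmax {np.percentile(z[l==i],90):.0f}")
    m=roi&(im.min(-1)>140)&(z>45)&(z<90)
    k,l,st,c=cv2.connectedComponentsWithStats(m.astype(np.uint8))
    for i in range(1,k):
        if st[i,4]>25: rect(W[l==i][:,:2],f"body {st[i,:4]} z {np.percentile(z[l==i],90):.0f}")
    m=roi&(z>22)&(z<36)&(y>-60)
    k,l,st,c=cv2.connectedComponentsWithStats(m.astype(np.uint8))
    for i in range(1,k):
        if st[i,4]>200: rect(W[l==i][:,:2],f"rack {st[i,:4]} z {np.median(z[l==i]):.0f}")
    m=(x>300)&(x<750)&(y<-60)&(y>-420)&(z>18)&(z<40)
    k,l,st,c=cv2.connectedComponentsWithStats(m.astype(np.uint8))
    for i in range(1,k):
        if st[i,4]>100: rect(W[l==i][:,:2],f"tray {st[i,:4]} z {np.median(z[l==i]):.0f}")
E
```

```text
top bench z 1.2010233985101528
wing [173 148   8   7] zmax 112 41 c [564.3 263.8] L [19.8 17.3] long-axis deg -89.3
wing [212 154   8  15] zmax 133 79 c [537.  152.5] L [41.1 13.2] long-axis deg -13.8
wing [249 166  12  14] zmax 134 78 c [511.2  39.2] L [42.1 16.3] long-axis deg 38.4
body [211 150  16   9] z 79 60 c [564.  147.4] L [44.8 19.4] long-axis deg 80.2
body [249 161  16   9] z 79 67 c [536.7  35. ] L [45.  18.4] long-axis deg 73.2
body [207 164  15  12] z 79 89 c [514.7 159.7] L [46.4 23.9] long-axis deg 66.0
body [245 171  15  16] z 79 101 c [489.4  52.2] L [51.9 27.8] long-axis deg 48.3
rack [169 133 111  65] z 31 2699 c [537.1 144.9] L [344.1 110.4] long-axis deg 76.3
tray [314 144  72  82] z 30 571 c [ 489.6 -252.1] L [220.5 181. ] long-axis deg -11.0
side bench z -0.03115434324478448
wing [236 178  21  14] zmax 129 254 c [511.9  44.8] L [45.2 14.2] long-axis deg 36.4
wing [199 194  20  19] zmax 130 263 c [539.5 155. ] L [47.6 15.8] long-axis deg -13.9
wing [158 227  12   8] zmax 108 71 c [565.5 266.6] L [20.6 19.9] long-axis deg -51.8
body [230 197  34  24] z 77 504 c [509.5  56.6] L [77.1 40.7] long-axis deg 10.4
body [192 217  37  26] z 77 573 c [538.2 156.3] L [67.6 45.1] long-axis deg -13.1
body [154 256  22   9] z 55 93 c [558.9 281.4] L [39.6 12.5] long-axis deg 27.3
rack [130 208 152  77] z 30 2955 c [537.5 144.9] L [341.1 114.7] long-axis deg 76.1
tray [252 155  97  45] z 25 829 c [ 491.3 -249.2] L [222.9 182.8] long-axis deg -10.9
```

```bash
cat >> h.py <<'E'
from scipy.spatial.transform import Rotation as Ro
def plan(p,yaw,s):
    "needed tool-axis shift and z-turn(deg): target TCP p, tool x at yaw deg, pointing down"
    R=Ro.from_rotvec(s["orientation"]); a=np.radians(yaw)
    T=Ro.from_matrix(np.array([[np.cos(a),np.sin(a),0],[np.sin(a),-np.cos(a),0],[0,0,-1]]))
    x=R.as_matrix()[:,0]
    print("tcp",np.round(s["tcp_pos"],1),"yaw",round(np.degrees(np.arctan2(x[1],x[0])),2),"tool shift",np.round(R.inv().apply(np.array(p)-s["tcp_pos"]),1),"turn",np.round((R.inv()*T).as_rotvec(degrees=True),2),"open",round(s["opening"],3),"F",np.round(s["wrist_force"],1),"M",np.round(s["ft_torque"],2),"t",round(s["time_s"],2))
E
python3 - <<'E'
from h import *
from rig import ctrl
s=ctrl.sense();z=np.load("pics/wrist0.npz")
R=Ro.from_rotvec(s["orientation"]).as_matrix()
C=-z["R"].T@z["t"]; print("cam in tool",R.T@(C-s["tcp_pos"]),"axis",R.T@z["R"][2])
plan([512,42,250],-52.5,s)
E
```

```text
cam in tool [  -0.61602965  -81.29437183 -154.12076473] axis [-7.83972107e-04  2.75743347e-01  9.61230977e-01]
tcp [ 239.2 -604.4  230.5] yaw -68.41 tool shift [-500.7 -491.5  -19.5] turn [ -0.    -0.   -15.91] open 1.0 F [-0.7 -0.2  0.2] M [ 0.01  0.02 -0.02] t 0.55
```

View pics/wrist0.png

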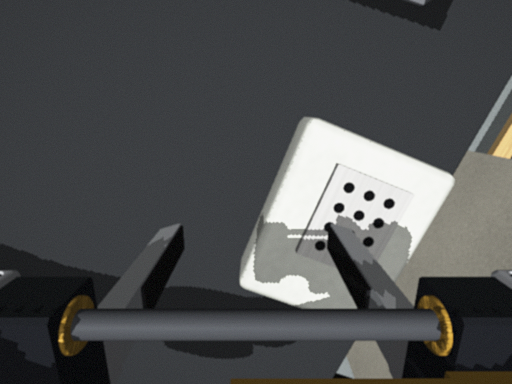

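Call:
play_rows(deltas=[[[0,0,0,-15,-15,-3,1],[0,0,0,-30,-28,-3,1],[0,0,0,-35,-33,-3,1],[0,0,0,-35,-33,-3,1],[0,0,0,-35,-33,-3,1],[0,0,0,-35,-33,-3,1],[0,0,0,-35,-33,-2,1],[0,0,0,-35,-33,0,1]]], grip_force=30)

```text
time_s: 1.35
tcp_pos: [370.2, -277.0, 251.1]
orientation: [-2.598, 1.766, -0.003]
wrist_force: [0.3, -0.6, -0.3]
opening: 1.004
```

```bash
python3 - <<'E'
from h import *
from rig import ctrl
plan([488,24,250],-52.5,ctrl.sense())
E
```

```text
tcp [ 370.2 -277.   251.1] yaw -68.43 tool shift [-236.6 -220.2    1. ] turn [ -0.05  -0.08 -15.93] open 1.004 F [ 0.3 -0.6 -0.3] M [-0.05 -0.02 -0.03] t 1.35
```

Call:
play_rows(deltas=[[[0,0,0,-35,-33,0,1],[0,0,0,-35,-33,0,1],[0,0,0,-35,-33,0,1],[0,0,0,-35,-33,0,1],[0,0,0,-35,-33,0,1],[0,0,0,-35,-30,0,1],[0,0,-8,-26,-25,0,1],[0,0,-8,0,0,0,1]]])

```text
time_s: 2.15
tcp_pos: [489.0, 28.0, 250.8]
orientation: [-2.825, 1.365, -0.001]
wrist_force: [-1.5, -0.2, 0.4]
opening: 0.999
```

```bash
python3 - <<'E'
from h import *
from rig import ctrl
plan([488,24,250],-52.5,ctrl.sense())
c=ctrl.calibration("wrist"); im,d=ctrl.snapshot("wrist"); np.savez("pics/w1.npz",im=im,d=d,**c); cv2.imwrite("pics/w1.png",im[:,:,::-1])
im,W=pts("pics/w1.npz"); z=W[...,2]; mx=im.max(-1); x,y=W[...,0],W[...,1]
near=(np.hypot(x-512,y-42)<60)
m=near&(z>118)&(z<140)&(mx<90)
k,l,st,c=cv2.connectedComponentsWithStats(m.astype(np.uint8))
for i in range(1,k):
    if st[i,4]>100: rect(W[l==i][:,:2],f"wing {st[i]} z {np.percentile(z[l==i],[10,50,90])}")
    if st[i,4]>100: rect(W[(l==i)&(z>126)][:,:2],"top")
m=near&(z>60)&(z<90)&(im.min(-1)>110)
k,l,st,c=cv2.connectedComponentsWithStats(m.astype(np.uint8))
rect(W[m][:,:2],f"body z {np.percentile(z[m],[10,50,90])}")
E
```

```text
tcp [489.   28.  250.8] yaw -51.58 tool shift [2.5 3.3 0.8] turn [-0.23  0.05  0.92] open 0.999 F [-1.5 -0.2  0.4] M [-0.01  0.02  0.02] t 2.15
wing [253 145  15  48 672] z [128.26913979 129.56702303 130.60921945] 672 c [512.6  41.8] L [45.  13.3] long-axis deg 38.3
top 665 c [512.6  41.8] L [45.  13.3] long-axis deg 38.3
body z [65.12073273 68.08728008 76.88412056] 1198 c [511.8  41.6] L [70.  46.2] long-axis deg -13.7
```

View pics/w1.png

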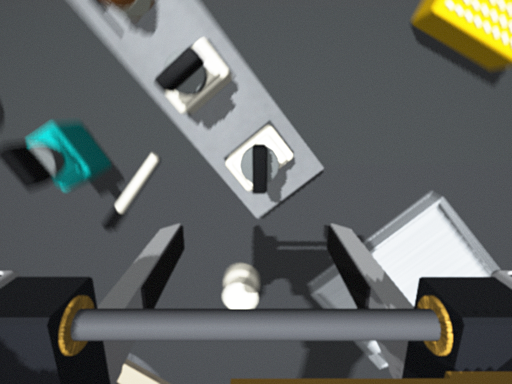

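Wrist picture: the chosen bottle's wing at (260,168) stands across its body (52° off). The tight one at (185,70) has its wing in line. Turquoise at (60,150), and purple are out. Now go to the wing.

```bash
python3 - <<'E'
from h import *
from rig import ctrl
plan([512.5,41.8,130],-51.7,ctrl.sense())
E
```

```text
tcp [487.9  25.  250.6] yaw -51.47 tool shift [  2.2 -29.5 120.6] turn [-0.08  0.02  0.23] open 0.999 F [-0.5 -0.3  0.5] M [-0.02 -0.01 -0.02] t 2.2
```

Call:
play_rows(deltas=[[[0,0,0,1,-15,10,1],[0,0,0,1.2,-14.5,30,1],[0,0,0,0,0,35,1],[0,0,0,0,0,20,1],[0,0,0,0,0,13,1],[0,0,0,0,0,0,1]]])

```text
time_s: 2.8
tcp_pos: [510.5, 36.9, 140.9]
orientation: [2.814, -1.391, -0.005]
wrist_force: [-0.4, -0.8, 0.4]
opening: 0.998
```

```bash
python3 - <<'E'
from h import *
from rig import ctrl
plan([512.5,41.8,130],-51.7,ctrl.sense())
c=ctrl.calibration("wrist"); im,d=ctrl.snapshot("wrist"); cv2.imwrite("pics/w2.png",im[:,:,::-1])
E
```

```text
tcp [510.5  36.9 140.9] yaw -52.6 tool shift [-2.7 -4.6 10.9] turn [ 0.21  0.09 -0.9 ] open 0.998 F [-0.4 -0.8  0.4] M [-0.06 -0.04 -0.09] t 2.8
```

View pics/w2.png

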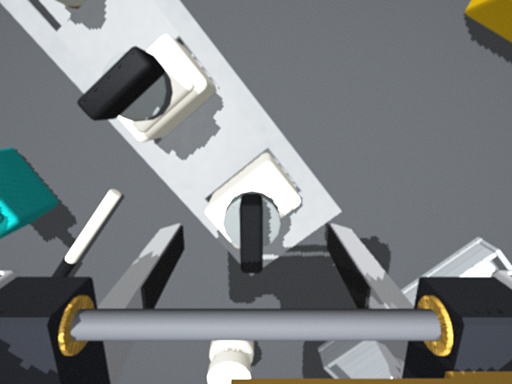

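Call:
play_rows(deltas=[[[0,0,-0.9,-2.6,-4.6,6,1],[0,0,0,0,0,4.5,1],[0,0,0,0,0,0,1]]])

```text
time_s: 3.15
tcp_pos: [514.0, 43.1, 132.0]
orientation: [-2.829, 1.365, -0.0]
wrist_force: [-0.1, -0.3, 0.0]
opening: 1.0
```

```bash
python3 - <<'E'
from h import *
from rig import ctrl
plan([512.5,41.8,130],-51.7,ctrl.sense())
E
```

```text
tcp [514.   43.1 132. ] yaw -51.51 tool shift [0.1 1.9 2. ] turn [-0.   -0.    0.19] open 1.0 F [-0.1 -0.3  0. ] M [ 0.01 -0.02  0.03] t 3.15
```

Good. Nudge and close.

Call:
play_rows(deltas=[[[0,0,0,0,1.6,1.5,0.3],[0,0,0,0,0,0,-0.3],[0,0,0,0,0,0,-0.8],[0,0,0,0,0,0,-1],[0,0,0,0,0,0,-1],[0,0,0,0,0,0,-1],[0,0,0,0,0,0,-1]]], grip_force=25)

```text
time_s: 3.85
tcp_pos: [512.8, 41.9, 130.5]
orientation: [-2.829, 1.365, -0.0]
wrist_force: [1.1, -0.7, -0.6]
opening: 0.437
```

```bash
python3 - <<'E'
from h import *
from rig import ctrl
plan([512.5,41.8,130],-103.7,ctrl.sense())
E
```

```text
tcp [512.8  41.9 130.5] yaw -51.51 tool shift [-0.1  0.3  0.5] turn [-1.000e-02 -0.000e+00  5.219e+01] open 0.437 F [ 1.1 -0.7 -0.6] M [-0.05  0.02  0.03] t 3.85
```

Opening 0.437 → fingers are still travelling; wait.

Call:
play_rows(deltas=[[[0,0,0,0,0,0,-1],[0,0,0,0,0,0,-1],[0,0,0,0,0,0,-1],[0,0,0,0,0,0,-1],[0,0,0,0,0,0,-1],[0,0,0,0,0,0,-1]]])

```text
time_s: 4.45
tcp_pos: [512.7, 41.9, 130.5]
orientation: [2.829, -1.365, 0.0]
wrist_force: [1.4, -0.4, 0.5]
opening: 0.144
```

Call:
play_rows(deltas=[[[0,0,0,0,0,0,-1],[0,0,4,0,0,0,-1],[0,0,8,0,0,0,-1],[0,0,8,0,0,0,-1],[0,0,8,0,0,0,-1],[0,0,8,0,0,0,-1],[0,0,8,0,0,0,-1],[0,0,4,0,0,0,-1]]])

```text
time_s: 5.25
tcp_pos: [513.0, 41.2, 130.5]
orientation: [2.024, -2.402, 0.002]
wrist_force: [0.1, -1.7, 0.6]
opening: 0.146
```

```bash
python3 - <<'E'
from h import *
from rig import ctrl
plan([512.5,41.8,130],-103.7,ctrl.sense())
E
```

```text
tcp [513.   41.2 130.5] yaw -99.76 tool shift [-0.5  0.6  0.5] turn [-0.04 -0.06  3.94] open 0.146 F [ 0.1 -1.7  0.6] M [-0.51  0.01 -0.01] t 5.25
```

Call:
play_rows(deltas=[[[0,0,2,0,0,0,-1],[0,0,2,0,0,0,-1],[0,0,1,0,0,0,-1],[0,0,0,0,0,0,-1]]])

```text
time_s: 5.65
tcp_pos: [513.0, 41.4, 130.6]
orientation: [-1.923, 2.484, -0.001]
wrist_force: [0.8, -3.0, 0.5]
opening: 0.147
```

```bash
python3 - <<'E'
from h import *
from rig import ctrl
plan([512.5,41.8,130],-103.7,ctrl.sense())
E
```

```text
tcp [513.   41.4 130.6] yaw -104.53 tool shift [-0.3  0.6  0.6] turn [-0.04 -0.02 -0.83] open 0.147 F [ 0.8 -3.   0.5] M [-0.89 -0.07  0.03] t 5.65
```

Call:
play_rows(deltas=[[[0,0,2,0,0,0,-1],[0,0,2,0,0,0,-1],[0,0,0,0,0,0,-1]]])

```text
time_s: 5.95
tcp_pos: [512.9, 41.4, 130.6]
orientation: [1.835, -2.55, 0.001]
wrist_force: [0.1, -4.4, 2.0]
opening: 0.146
```

```bash
python3 - <<'E'
from h import *
from rig import ctrl
plan([512.5,41.8,130],-103.7,ctrl.sense())
E
```

```text
tcp [512.9  41.4 130.6] yaw -108.53 tool shift [-0.2  0.5  0.6] turn [-0.04 -0.04 -4.83] open 0.146 F [ 0.1 -4.4  2. ] M [-1.28 -0.13  0.41] t 5.95
```

Call:
play_rows(deltas=[[[0,0,2,0,0,0,-1],[0,0,0,0,0,0,-1]]])

```text
time_s: 6.15
tcp_pos: [513.0, 41.5, 130.7]
orientation: [-1.789, 2.582, -0.001]
wrist_force: [0.9, -4.3, 2.7]
opening: 0.154
```

```bash
python3 - <<'E'
from h import *
from rig import ctrl
plan([512.5,41.8,130],-103.7,ctrl.sense())
for n in ["wrist","top","side"]:
    c=ctrl.calibration(n);im,d=ctrl.snapshot(n);np.savez(f"pics/{n}3.npz",im=im,d=d,**c);cv2.imwrite(f"pics/{n}3.png",im[:,:,::-1])
im,W=pts("pics/wrist3.npz"); z=W[...,2]; x,y=W[...,0],W[...,1]
near=(np.hypot(x-512,y-42)<60)
m=near&(z>60)&(z<90)&(im.min(-1)>110)
rect(W[m][:,:2],f"body z {np.percentile(z[m],[10,50,90])}")
E
```

```text
tcp [513.   41.5 130.7] yaw -110.57 tool shift [-0.1  0.6  0.6] turn [-0.05 -0.02 -6.87] open 0.154 F [ 0.9 -4.3  2.7] M [-1.37 -0.09  0.55] t 6.15
body z [64.96821896 68.91393289 77.41878255] 2095 c [523.6  38.6] L [46.1 45.6] long-axis deg 72.2
```

View pics/wrist3.png

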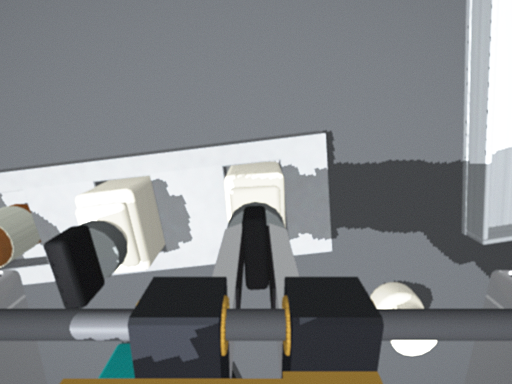

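Call:
play_rows(deltas=[[[0,0,-1,0,0,0,-1],[0,0,-1,0,0,0,-1],[0,0,0,0,0,0,-1]]], grip_force=35)

```text
time_s: 6.6
tcp_pos: [513.0, 41.4, 130.6]
orientation: [-1.834, 2.551, -0.001]
wrist_force: [-0.0, -5.0, 2.9]
opening: 0.142
```

```bash
python3 - <<'E'
from h import *
from rig import ctrl
plan([512.5,41.8,130],-103.7,ctrl.sense())
E
```

```text
tcp [513.   41.4 130.6] yaw -108.56 tool shift [-0.2  0.6  0.6] turn [-0.04 -0.02 -4.86] open 0.142 F [-0.  -5.   2.9] M [-1.38 -0.09  0.35] t 6.6
```

Call:
play_rows(deltas=[[[0,0,0,0,0,-3,-1],[0,0,0,0,0,-6,-1],[0,0,0,0,0,-8,-1],[0,0,0,0,0,-10,-1],[0,0,0,0,0,-10,-1],[0,0,0,0,0,0,-1]]])

```text
time_s: 7.2
tcp_pos: [513.9, 43.2, 169.6]
orientation: [-1.833, 2.546, -0.001]
wrist_force: [0.2, 0.8, -2.3]
opening: 0.145
```

```bash
python3 - <<'E'
from h import *
from rig import ctrl
plan([513,41.4,250],-108.6,ctrl.sense())
for n in ["wrist","side"]:
    c=ctrl.calibration(n);im,d=ctrl.snapshot(n);np.savez(f"pics/{n}4.npz",im=im,d=d,**c)
    cv2.imwrite(f"pics/{n}4.png",im[:,:,::-1] if n=="wrist" else cv2.resize(im[120:320,130:380,::-1],None,fx=3,fy=3,interpolation=3))
E
```

```text
tcp [513.9  43.2 169.6] yaw -108.51 tool shift [  1.7   0.1 -80.4] turn [-0.16  0.18  0.09] open 0.145 F [ 0.2  0.8 -2.3] M [ 0.1  -0.    0.01] t 7.2
```

View pics/side4.png

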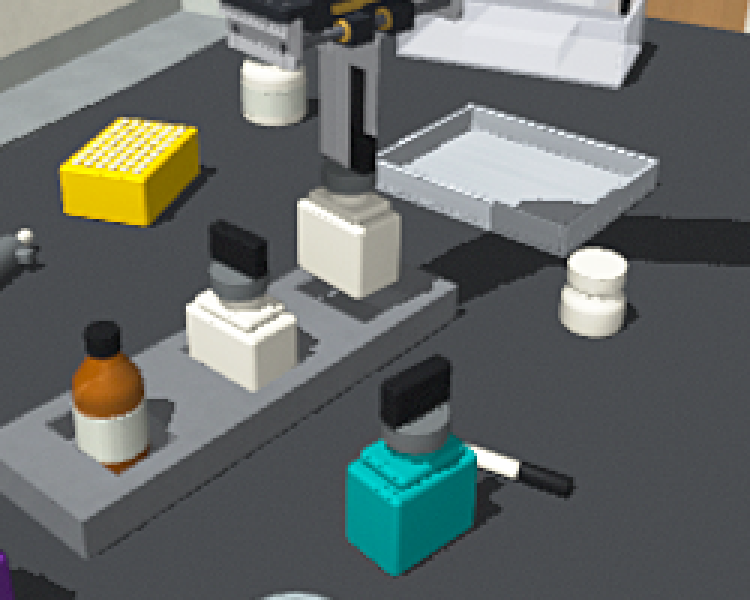

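View pics/wrist4.png

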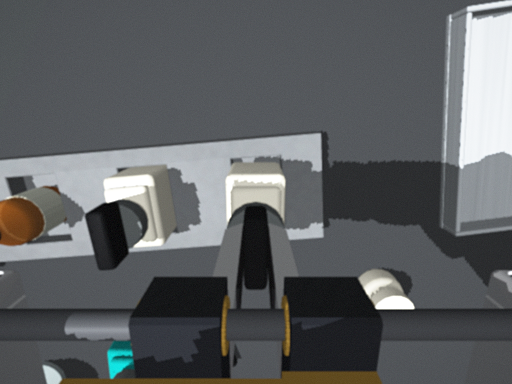

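Call:
play_rows(deltas=[[[0,0,0,0,0,-10,-1],[0,0,0,15,-3.7,-10,-1],[0,0,0,30,-7.4,-5,-1],[0,0,0,40,-9.9,0,-1],[0,0,0,40,-9.9,0,-1],[0,0,0,40,-9.9,0,-1],[0,0,0,40,-9.9,0,-1],[0,0,0,35,-8.7,0,-1]]])

```text
time_s: 8.1
tcp_pos: [491.8, -208.4, 193.3]
orientation: [1.832, -2.552, 0.002]
wrist_force: [1.0, 0.8, -1.4]
opening: 0.143
```

Call:
play_rows(deltas=[[[0,0,0,26,-6.4,0,-1],[0,0,0,14,-3.5,0,-1],[0,0,0,6,-1.5,0,-1],[0,0,0,0,0,0,-1],[0,0,0,0,0,0,-1]]])

```text
time_s: 8.6
tcp_pos: [489.3, -250.0, 192.4]
orientation: [-1.837, 2.547, 0.002]
wrist_force: [-0.2, 0.3, -3.2]
opening: 0.144
```

```bash
python3 - <<'E'
from h import *
from rig import ctrl
plan([490.5,-250.5,127.6],-108.6,ctrl.sense())
for n in ["wrist","side"]:
    c=ctrl.calibration(n);im,d=ctrl.snapshot(n);np.savez(f"pics/{n}5.npz",im=im,d=d,**c)
    cv2.imwrite(f"pics/{n}5.png",im[:,:,::-1] if n=="wrist" else cv2.resize(im[60:260,180:430,::-1],None,fx=3,fy=3,interpolation=3))
E
```

```text
tcp [ 489.3 -250.   192.4] yaw -108.4 tool shift [ 0.2 -1.3 64.8] turn [0.04 0.07 0.2 ] open 0.144 F [-0.2  0.3 -3.2] M [ 0.02  0.   -0.03] t 8.6
```

View pics/side5.png

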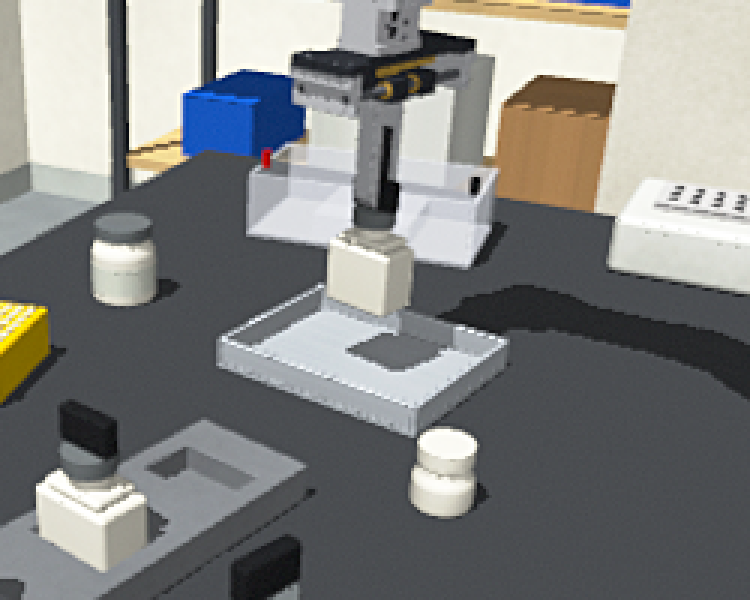

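View pics/wrist5.png

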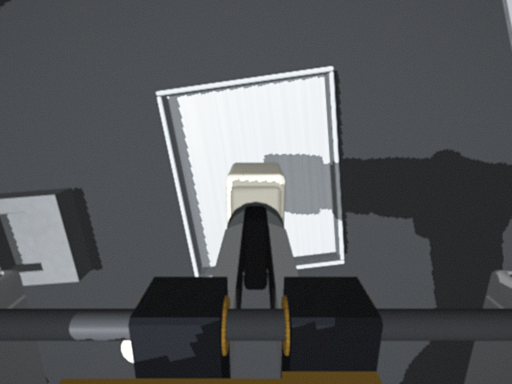

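The bottle hangs upright over the middle of the tray. Lower it to about 6 mm above the floor, then creep down.

Call:
play_rows(deltas=[[[0,0,0,0,-1,8,-1],[0,0,0,0,0,15,-1],[0,0,0,0,0,15,-1],[0,0,0,0,0,12,-1],[0,0,0,0,0,7,-1],[0,0,0,0,0,3,-1],[0,0,0,0,0,0,-1]]])

```text
time_s: 9.4
tcp_pos: [490.0, -252.0, 132.2]
orientation: [1.835, -2.55, -0.001]
wrist_force: [-0.1, 0.7, -2.7]
opening: 0.143
```

```bash
python3 - <<'E'
from h import *
from rig import ctrl
plan([490.5,-250.5,127.6],-108.6,ctrl.sense())
E
```

```text
tcp [ 490.  -252.   132.2] yaw -108.5 tool shift [-1.6  0.   4.6] turn [0.02 0.   0.1 ] open 0.143 F [-0.1  0.7 -2.7] M [ 0.06  0.01 -0.03] t 9.4
```

Call:
play_rows(deltas=[[[0,0,0,0,0,1,-1],[0,0,0,0,0,1,-1],[0,0,0,0,0,1,-1],[0,0,0,0,0,0.7,-1],[0,0,0,0,0,0,-1]]])

```text
time_s: 9.9
tcp_pos: [490.0, -252.1, 128.8]
orientation: [-1.835, 2.55, -0.0]
wrist_force: [0.1, -0.1, -2.7]
opening: 0.147
```

Call:
play_rows(deltas=[[[0,0,0,0,0,0.5,-1],[0,0,0,0,0,0,-1]]])

```text
time_s: 10.1
tcp_pos: [490.0, -252.1, 128.3]
orientation: [-1.835, 2.55, -0.0]
wrist_force: [-0.6, -0.3, -1.5]
opening: 0.148
```

Call:
play_rows(deltas=[[[0,0,0,0,0,0.5,-1],[0,0,0,0,0,0,-1]]])

```text
time_s: 10.3
tcp_pos: [490.0, -252.1, 127.7]
orientation: [-1.835, 2.55, 0.0]
wrist_force: [-0.1, 0.3, -3.1]
opening: 0.147
```

Call:
play_rows(deltas=[[[0,0,0,0,0,0.4,-1],[0,0,0,0,0,0,-1]]])

```text
time_s: 10.5
tcp_pos: [490.1, -252.2, 127.5]
orientation: [-1.835, 2.55, -0.0]
wrist_force: [0.2, 0.2, -0.7]
opening: 0.146
```

Call:
play_rows(deltas=[[[0,0,0,0,0,0.4,-1],[0,0,0,0,0,0,-1]]])

```text
time_s: 10.7
tcp_pos: [490.1, -252.2, 127.5]
orientation: [-1.835, 2.55, -0.001]
wrist_force: [-1.1, 0.9, 4.0]
opening: 0.148
```

Call:
play_rows(deltas=[[[0,0,0,0,0,0,-0.6],[0,0,0,0,0,0,-0.5],[0,0,0,0,0,0,-0.3],[0,0,0,0,0,0,-0.1],[0,0,0,0,0,0,-0.1],[0,0,0,0,0,0,-0.1]]], grip_force=10)

```text
time_s: 11.3
tcp_pos: [490.0, -252.1, 126.9]
orientation: [-1.835, 2.55, -0.0]
wrist_force: [0.2, 0.3, -0.7]
opening: 0.448
```

```bash
python3 - <<'E'
from h import *
from rig import ctrl
plan([490.5,-250.5,250],-108.6,ctrl.sense())
im,d=ctrl.snapshot("wrist");cv2.imwrite("pics/wrist6.png",im[:,:,::-1])
E
```

```text
tcp [ 490.  -252.1  126.9] yaw -108.51 tool shift [-1.700e+00  1.000e-01 -1.231e+02] turn [-0.   -0.    0.09] open 0.448 F [ 0.2  0.3 -0.7] M [ 0.07 -0.03  0.02] t 11.3
```

View pics/wrist6.png

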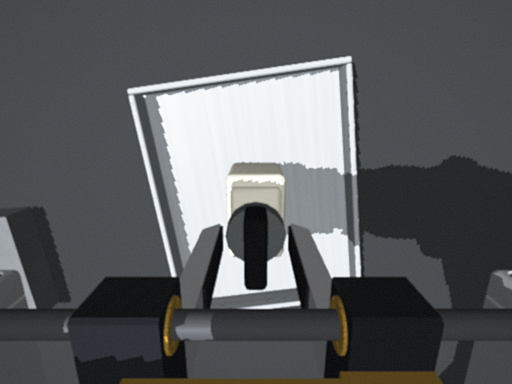

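Released and standing. Retreat straight up and re-check the cap and pose.

Call:
play_rows(deltas=[[[0,0,0,0,0,-8,-0.1],[0,0,0,0,0,-20,-0.1],[0,0,0,0,0,-35,-0.1],[0,0,0,0,0,-35,-0.1],[0,0,0,0,20,-20,-0.1],[0,0,0,0,20,-5,-0.1],[0,0,0,0,0,0,-0.1],[0,0,0,0,0,0,-0.1]]])

```text
time_s: 12.15
tcp_pos: [452.5, -239.5, 250.6]
orientation: [-1.835, 2.549, -0.002]
wrist_force: [-0.1, -0.5, -0.1]
opening: 0.45
```

```bash
python3 - <<'E'
from h import *
from rig import ctrl
plan([490.5,-250.5,250],-108.6,ctrl.sense())
for n in ["wrist","top","side"]:
    c=ctrl.calibration(n);im,d=ctrl.snapshot(n);np.savez(f"pics/{n}7.npz",im=im,d=d,**c)
    cv2.imwrite(f"pics/{n}7.png",im[:,:,::-1] if n!="side" else cv2.resize(im[110:310,150:400,::-1],None,fx=3,fy=3,interpolation=3))
def ana(f,cx,cy):
    im,W=pts(f); z=W[...,2]; mx=im.max(-1); x,y=W[...,0],W[...,1]
    near=(np.hypot(x-cx,y-cy)<60)
    m=near&(z>117)&(z<140)&(mx<90); 
    if m.sum()>20: rect(W[m][:,:2],f+f" wing z {np.round(np.percentile(z[m],[10,90]))}")
    m=near&(z>50)&(z<90)&(im.min(-1)>110)
    if m.sum()>20: rect(W[m][:,:2],f+f" body z {np.round(np.percentile(z[m],[10,90]))}")
ana("pics/wrist7.npz",490,-252);ana("pics/side7.npz",490,-252);ana("pics/side7.npz",538,153);ana("pics/side0.npz",538,153)
E
```

```text
tcp [ 452.5 -239.5  250.6] yaw -108.52 tool shift [ -1.6 -39.5   0.6] turn [-0.08  0.    0.08] open 0.45 F [-0.1 -0.5 -0.1] M [0.06 0.02 0.01] t 12.15
pics/wrist7.npz wing z [125. 128.] 662 c [ 489.5 -251.4] L [44.  13.2] long-axis deg -18.8
pics/wrist7.npz body z [62. 74.] 1061 c [ 488.4 -250.6] L [68.9 45.9] long-axis deg -18.4
pics/side7.npz wing z [119. 127.] 68 c [ 488.9 -247.5] L [44.6 13.5] long-axis deg -18.9
pics/side7.npz body z [53. 75.] 303 c [ 490.6 -241.6] L [74.8 42.7] long-axis deg -7.1
pics/side7.npz wing z [119. 130.] 168 c [539.9 155.7] L [46.9 14.9] long-axis deg -13.3
pics/side7.npz body z [54. 77.] 594 c [538.4 155.7] L [70.8 46.6] long-axis deg -13.0
pics/side0.npz wing z [119. 130.] 170 c [539.3 154.8] L [46.9 15.2] long-axis deg -14.3
pics/side0.npz body z [54. 78.] 591 c [537.8 156.3] L [68.7 45. ] long-axis deg -12.7
```

View pics/wrist7.png

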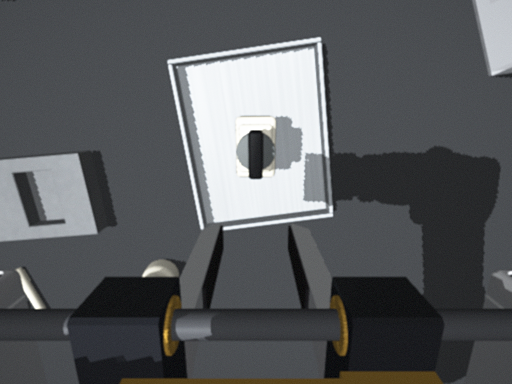

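View pics/side7.png

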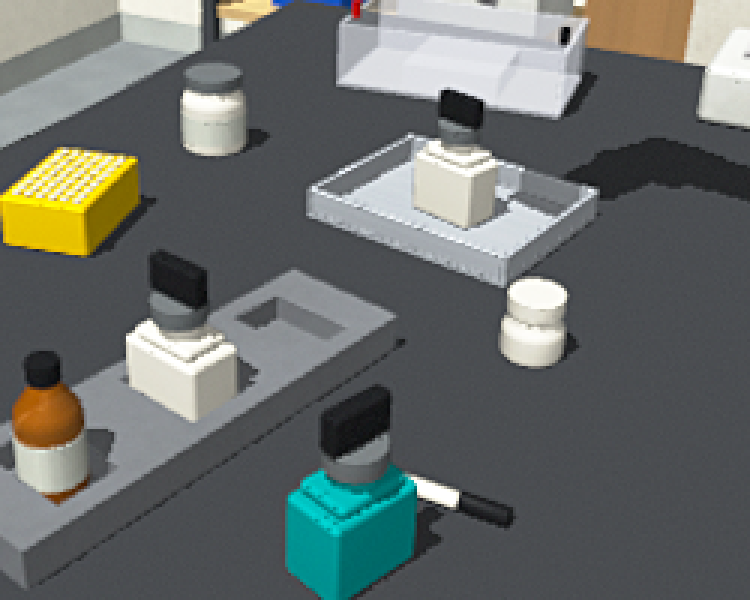

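The bottle stands upright in the tray with its wing in line (-18.8° against -18.4° for the body). The tight bottle hasn't moved and the gripper is clear.

```bash
python3 -c "
from rig import ctrl
print(ctrl.sign_off())"
```

```text
the job is handed in; nothing more can be done
None
```

The loose bottle's cap is tightened, and the bottle is standing upright near the middle of the steel tray. I handed the job in at about 12.3 s of the 46 s allowed.

- **Cap:** with the bottle still in the rack, I gripped its wing and turned it clockwise about 52°. At the stop the reaction torque rose to about 0.5 N m, against 0.05 N m for free turning. The bottle turned about 4° within its pocket play. I then eased back about 2°, keeping some torque on the cap (0.35 N m), before lifting.
- **Placing:** I lowered it in small steps until it touched down with about 4 N, then let go and moved the gripper up and clear.
- **Last checks:** the wrist camera shows the wing at -18.8° and the body at -18.4°, so the wing is in line. The wing top is about 127 mm above the bench, which fits an upright bottle on the tray floor. The tight bottle is unmoved to within measuring error.
- **One disagreement:** the side camera's body angle for the bottle in the tray (-7.1°) did not match. Its view of the body is partial, so I relied on its wing reading (-18.9°), which agrees with the wrist camera.

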